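Uncover the test pads and probe them with a sprung tweezers meter

ROBOT

A 6-joint arm with a two-finger parallel gripper is mounted at the origin on a cart in front of the work surface, level with it; the furniture and walls round the work are solid. World frame = base frame: x ahead of the robot, y to its left, z up, the work surface at z = 0. Lengths are in m, angles in rad, forces in N, time in s.
With the tool pointing down it reaches from about 0.35 to 0.975 m from the base axis. Payload 4.9 kg.
Tool frame: the origin (TCP) lies midway between the tips of the shut fingers; the grasp point (between the pads) lies 19 mm behind it; z points along the fingers, y is the line along which they close (so a half turn about z gives the same grasp; the last joint's range is limited). The gripper opens to 85 mm and grips with 20 to 120 N. Pads are 22 mm wide; open, the fingers measure 114 mm over their backs; the gripper's body (76 mm by 85 mm) begins 54 mm behind the grasp point. The pads swing forward as they close: fully open they stand 13 mm farther back than shut.
Start: joints at [1.137, 0.053, 1.613, -0, 1.476, -0.119], TCP at [0.194, 0.594, 0.231] pointing down, gripper open.
Joint ranges: [-3.01, 3.01], [-1.01, 2.22], [0.06, 2.58], [-1.02, 4.17], [0.09, 2.62], [-3.14, 3.14]. Speed limits (rad/s): [2.57, 2.57, 3.14, 3.14, 3.14, 3.14].

INTERFACE

Orientations are given as a unit quaternion [w, x, y, z].
In Python, from plant import * gives the robot as it stands.
- The arm moves only by the tool jog_arm, never from a script. Its argument "targets" is a list of rows, each a list of 3 entries, a list of its own where there are three numbers: the shift along the tool's x, y, z in units of 25 mm (1.0 is 25 mm), then the turn, a rotation vector about the tool's x, y, z in units of 8 degrees (1.0 is 8 degrees), then the opening in per cent of the stroke, from 0 (shut) to 100 (fully open). A call has 1 to 8 rows; each row is the pose to reach, as a shift and turn from the pose commanded when the call began, along the tool's axes at that moment; what a row does not reach only later rows make up. A row lasts 1/8 s, in which the tool goes at most 62.5 mm and 10.7 degrees, less where a joint would pass 70% of its speed; a pose out of reach is approached as far as the arm can. A call with a gripper value outside its range is refused whole. The fingers move at their own pace and stop on an object; the grip force is fixed at half the most. Time passes only in rows, so rows that repeat a pose let the fingers close. It gives the time, the measured TCP pose, the force, the opening and the grip force at its end, in the units of the state.
- state(): the state, without advancing time (a new reading comes with each control period).
- grab_frame(name): name is "scene" or "top" or "wrist"; returns (picture, depth): 384x512x3 uint8, red, green, blue; 384x512 float32, m along the optical axis (not along the pixel's ray), 0 where there is no reading.
- camera_params(name): a dict with "fovy" (degrees; the focal length in pixels is half the picture's height over the tangent of half this angle, whatever the lens; pixels are square), "cx", "cy" (the principal point, pixels), "dist" ([k1, k2, p1, p2, k3] as OpenCV has them; the pictures are not rectified), "rvec" (rotation vector, rad) and "tvec" (3), from world to camera coordinates, as OpenCV has them; the wrist camera has in their place "hand_eye" (4x4, takes a point from camera to tool coordinates, whose origin is the TCP and whose axes are the flange's). Camera axes: x right, y down, z forward; pixel columns grow to the right and rows downward; lengths in m; the calibration is good to about 2 mm. A picture is of the moment at which its call begins: read the wrist's pose just before it. camera_params takes no time and is no camera call.
- job_done(): hands the job in; it is judged then, once.
The state is a dict: "time": time; "joint_pos": joint angles; "joint_vel": joint speeds; "joint_efforts": joint torques, N m; "tool_pos": TCP position; "tool_rot": TCP orientation; "contact_force": force on the tool from outside, world axes, zero at the start; "ft_torque": the same for the moment, N m; "gripper_width": opening from 0.0 (shut) to 1.0 (fully open); "grasp_force": force on a finger pad.
Only numpy, scipy, OpenCV 4.12 (cv2) and the standard library are available. Lean on these libraries where they do the work, as an engineer would, in place of code of your own. Each camera call takes 0.05 s, during which the arm holds its last target. There are 200 camera calls.

TASK

Lift the white dust cover off the circuit board by its knob and nest it squarely over the identical spare cover on the bench. Then take the tweezers meter out of its cradle by its two arms, squeeze the arms until the tip gap matches the spacing of the two square test pads that were under the cover, and set both sprung contact pins gently on the pads, one on the middle of each. The job finishes while you hold the tweezers there, level, with the gap steady and both pins touching; do not let go, and leave the other things on the bench where they are.

Things in the scene. Friction and masses are not known exactly. Their poses are not given: they have to be found in the camera images.
- board: Green circuit board in a low fixed holder. Origin on the bench under the middle of the test place, z up; board top at z = 18 mm, x = -51 to 79, y = +-49 mm; metal rails 22 mm high at y = +-52 mm. Parts up to 10 mm high stand on it only at x > 37 mm; elsewhere 3 mm at most. At the middle a flat black chip lies between the two test pads. Turned by up to 0.35 rad.
- pad_left (a point): Middle of the left test pad (bare metal square, 6 x 6 mm, flush with the board top), at (0, +7, 18) mm in the board's frame. The pads are 14 mm apart, middle to middle, along the board's y.
- pad_right (a point): Middle of the right test pad, at (0, -7, 18) mm in the board's frame.
- cover_board: White stackable dust cover, loose, 50 g, like an upturned cup with a knob; over the pads at the start. Origin: middle of its open lower rim, z up. Skirt of 33 mm radius up to a stacking shoulder at z = 14 mm, hollow crown tapering from 28 to 20 mm radius at z = 38 mm, then a round knob of 16 mm diameter, z = 38 to 48 mm, to be gripped from above.
- cover_spare: The identical spare dust cover, standing on the bench to the left of the board. When one is nested over the other, the upper's rim rests on the lower's shoulder, so the upper's origin is 14 mm above the lower's, with about 2 mm of side play.
- cradle: Black cradle of the tweezers meter, fixed to the bench, 168 x 56 x 54 mm. Origin on the bench; frame turned as the tweezers in it. A trough with 10 mm high sides carries the meter body at x = -80 to -6 mm with 2 mm side play, a narrow rest carries both arms at x = 71 to 80 mm; between them the arms are free on both sides, 37 mm above an 8 mm base plate. The tweezers lift straight up out of it.
- tweezers_meter: Tweezers-shaped cordless meter, 95 g, lying level in the cradle. x towards the tips, y left, z up; origin at the meter body's underside (44 mm above the bench at the start). Body 64 x 26 x 18 mm, x = -72 to -8 mm. Two arms, 8 mm thick, z = 1 to 15 mm, reach x = 83 mm, then bend down to pins ending at x = 100, z = -30 mm. Left arm rigid, outer face at y = 13 mm; right arm sprung.
- squeeze (a joint): Swing (rad) of the sprung right arm about an upright pivot at x = -10, y = -9 mm of the tweezers: 0 at rest (tip gap 30 mm, 34 mm over the arms at x = 45 mm), grows as squeezed, to 0.235. At 0.1455 the arms are parallel, 26 mm over both, the tips 14 mm apart as the pads; 1.1 mm of gap per 0.01 rad. The spring pushes back at the grip with 4 N at rest, 11 N at the 14 mm gap.
- grip (a point): Point at (45, 0, 8) mm in the tweezers' frame, at the ribbed rubber grips of the arms: the place to grip them; the tweezers balance about here. The pins are 55 mm further forward. At rest the middle between the two arms there is 4 mm to the right (-y) of this point.
- tip_left (a point): Lower end of the left contact pin (round end, 3 mm diameter). The pin slides up into its barrel against a soft spring by at most 3.5 mm, with 0.1 N at first touch and 0.5 N fully in.
- tip_right (a point): Lower end of the right contact pin, on the sprung arm, like the left one.
- microscope: Large yellow stereo microscope fixed to the bench at the far left, about 0.36 m high; its head overhangs the bench to the left and in front of the spare cover: keep the arm and gripper clear of it.
- hot_air_stand: Black hot-air gun stand fixed to the bench between the board and the cradle, with a gun standing in it, about 200 mm high; carry things round it or above it.
- tape_roll: Bystander: roll of black tape, 67 mm diameter, 18 mm high, lying to the right of the board.
- heat_sink: Bystander: finned heat sink, 52 x 52 x 20 mm, in front and to the left of the board.
- green_jar: Bystander: jar with a green lid, 62 mm diameter, 83 mm high, behind the cradle.

How it is judged:
By the outcome, as a careful person would: the job done as asked, in the order asked, and still so for the second after the job is handed in, while the arm keeps its last pose, push and grip.
It also fails if it takes over 72 s, if anything falls off the work surface, if the arm or the gripper's body presses on something with over 40 N, if the wrist force passes 120 N, or if a joint passes its speed limit or range.

## Working session

There is one attempt and no reset: what is moved stays moved. The work goes in short steps, Python scripts to look and compute and a tool call to move; the robot and the scene stay as the last step left them, time stands still between calls to the robot, and variables do not carry over. Pictures are saved under pics/ and viewed, at most 10 in all, crops included, and the job is handed in when it is done.

Besides the shell and the picture viewer there is one more tool, called after "Request:" as name(argument=value, ...) on one line, values as JSON. jog_arm: Moves the arm, as the interface text tells. Its arguments: {"type":"object","properties":{"targets":{"type":"array"}},"required":["targets"]}

```bash
ls; mkdir -p pics
python3 - <<'E'
from plant import *
import cv2,numpy as np
s=state();print(s)
ims=[]
for n in ["scene","top"]:
    im,d=grab_frame(n);print(n,camera_params(n))
    np.savez(f"pics/{n}0.npz",im=im,d=d)
    cv2.imwrite(f"pics/{n}0.png",im[:,:,::-1])
print(camera_params("wrist"))
E
```

```text
pics
{'time': 0.0, 'joint_pos': array([ 1.13702522e+00,  5.33115415e-02,  1.61429333e+00,  4.08921178e-06,
        1.47599716e+00, -1.19035955e-01]), 'joint_vel': array([-0.00112477,  0.00010396,  0.00055957, -0.00064026,  0.00021249,
       -0.00087479]), 'joint_efforts': array([ 1.46449594e-03, -3.93670249e+01, -3.70186293e+01,  7.36181300e-05,
        6.58624631e-03,  1.47062991e-05]), 'tool_pos': array([0.19323472, 0.59372459, 0.23009151]), 'tool_rot': array([-2.76134228e-04,  1.56718969e-01,  9.87642726e-01, -9.65995817e-04]), 'contact_force': array([ 0.56965497, -0.42356554,  0.33443008]), 'ft_torque': array([ 0.01285706, -0.01668648,  0.06723438]), 'grasp_force': 0.0, 'gripper_width': 0.9998252644393525}
scene {'fovy': 54.37630864778297, 'cx': 255.13072757822476, 'cy': 193.07463722456825, 'dist': array([-0.12095371,  0.        ,  0.        ,  0.        ,  0.        ]), 'rvec': array([ 2.19435037, -0.71808067,  0.34740804]), 'tvec': array([-0.38423671,  0.29990158,  1.11637336])}
top {'fovy': 55.3029824384393, 'cx': 265.23131541640566, 'cy': 191.10542844541385, 'dist': array([-0.01479233,  0.        ,  0.        ,  0.        ,  0.        ]), 'rvec': array([ 2.11122642, -2.12293862,  0.19443929]), 'tvec': array([0.06147207, 0.55630261, 1.13878148])}
{'fovy': 61.051976719318354, 'cx': 250.29148025014018, 'cy': 192.5298441202234, 'dist': array([-0.05636399,  0.        ,  0.        ,  0.        ,  0.        ]), 'hand_eye': array([[-1.06434831e-03, -9.65613880e-01, -2.59978272e-01,
         6.61962898e-02],
       [ 9.99999341e-01, -1.13934799e-03,  1.37790843e-04,
         7.96154866e-04],
       [-4.29258472e-04, -2.59977955e-01,  9.65614457e-01,
        -1.43069307e-01],
       [ 0.00000000e+00,  0.00000000e+00,  0.00000000e+00,
         1.00000000e+00]])}
```

View pics/top0.png

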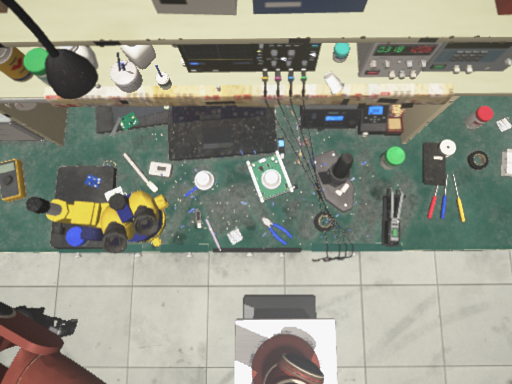

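View pics/scene0.png

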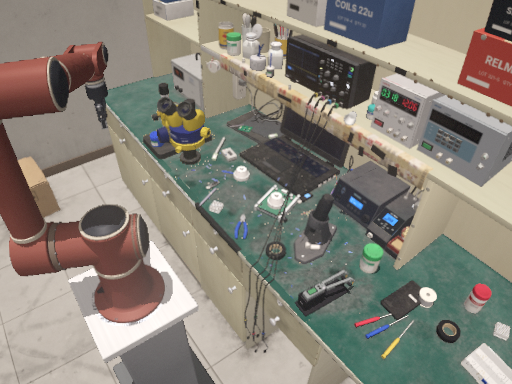

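The top view shows the spare cover at (203,180), the covered board at (271,178), the stand at (337,180), the tape at (324,221) and the cradle at (393,217) with the tips probably upward. The scene view agrees.

```bash
cat > h.py <<'E'
from plant import *
import cv2,numpy as np
from scipy.spatial.transform import Rotation as R
def tool():
    s=state();q=s["tool_rot"];return s["tool_pos"],R.from_quat([q[1],q[2],q[3],q[0]]).as_matrix(),s
def cam(n,T=None):
    c=camera_params(n);f=192/np.tan(np.radians(c["fovy"]/2))
    K=np.array([[f,0,c["cx"]],[0,f,c["cy"]],[0,0,1]])
    if n=="wrist":
        p,Rt=T[:2];H=c["hand_eye"];Rc=Rt@H[:3,:3];o=p+Rt@H[:3,3]
    else:
        Rc=cv2.Rodrigues(c["rvec"])[0].T;o=-Rc@c["tvec"]
    return K,c["dist"],Rc,o
def ray(C,uv,z):
    K,d,Rc,o=C
    u=cv2.undistortPoints(np.array(uv,float).reshape(-1,1,2),K,d).reshape(-1,2)
    v=np.c_[u,np.ones(len(u))]@Rc.T
    return o+v*((z-o[2])/v[:,2])[:,None]
def dep(C,uv,D):
    K,d,Rc,o=C;uv=np.array(uv,float).reshape(-1,2)
    u=cv2.undistortPoints(uv.reshape(-1,1,2),K,d).reshape(-1,2)
    z=np.array([D[int(round(b)),int(round(a))] for a,b in uv])
    return o+(np.c_[u,np.ones(len(u))]*z[:,None])@Rc.T
def proj(C,P):
    K,d,Rc,o=C
    return cv2.projectPoints(np.array(P,float).reshape(-1,3),cv2.Rodrigues(Rc.T)[0],-Rc.T@o,K,d)[0].reshape(-1,2)
def snap(name,n="wrist"):
    T=tool();im,D=grab_frame(n);cv2.imwrite(f"pics/{name}.png",im[:,:,::-1]);np.savez(f"pics/{name}.npz",im=im,d=D,p=T[0],R=T[1])
    return im,D,cam(n,T),T
E
python3 - <<'E'
from h import *
a=np.load("pics/top0.npz");C=cam("top")
print(C[3])
names=dict(spare=(203,180,.045),cov=(271,178,.065),stand=(343,165,.2),tape=(324,221,.018),cradle=(393,217,.05),sink=(235,236,.02),jar=(395,156,.083))
for k,(u,v,z) in names.items(): print(k,ray(C,(u,v),z)[0].round(3),dep(C,(u,v),a["d"])[0].round(3))
im=a["im"][140:250,170:440];cv2.imwrite("pics/topz.png",cv2.resize(im,None,fx=2.96,fy=2.96,interpolation=cv2.INTER_CUBIC)[:,:,::-1])
E
```

```text
[0.32961621 0.04906606 1.22434487]
spare [0.597 0.264 0.045] [0.597 0.264 0.045]
cov [0.598 0.039 0.065] [0.597 0.039 0.066]
stand [ 0.604 -0.167  0.2  ] [ 0.608 -0.171  0.183]
tape [ 0.462 -0.135  0.018] [ 0.464 -0.137  0.002]
cradle [ 0.47  -0.352  0.05 ] [ 0.475 -0.368  0.005]
sink [0.414 0.158 0.02 ] [0.414 0.159 0.017]
jar [ 0.664 -0.361  0.083] [ 0.663 -0.361  0.085]
```

View pics/topz.png

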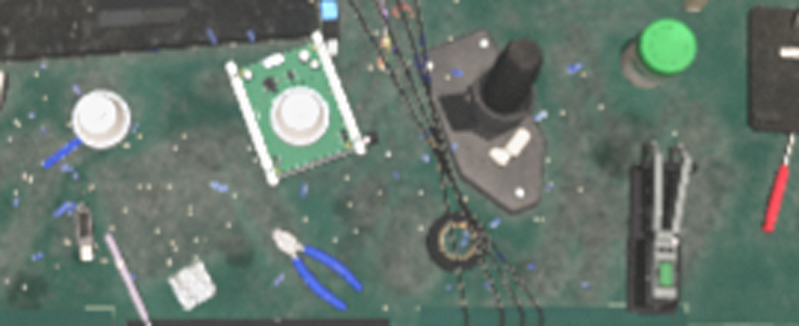

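```bash
cat >> h.py <<'E'
def plan(*W):
    """rows for targets (x,y,z,yaw of tool y minus 90deg, in deg), tool straight down"""
    p,Rt,_=tool()
    print("at",p.round(4),"yaw",np.degrees(np.arctan2(Rt[1,1],Rt[0,1])).round(2)-90,"tilt",np.degrees(Rt[:2,2]).round(2))
    for x,y,z,a in W:
        Rd=R.from_euler("z",a,degrees=True).as_matrix()@np.diag([-1.,1,-1])
        print(((Rt.T@(np.array([x,y,z])-p))/.025).round(2).tolist(),(np.degrees(R.from_matrix(Rt.T@Rd).as_rotvec())/8).round(2).tolist())
E
python3 - <<'E'
from h import *
plan((.32,.25,.25,0),(.58,.039,.22,0))
# microscope extent near the spare
for n in ["top","scene"]:
    D=np.load(f"pics/{n}0.npz")["d"];C=cam(n)
    vv,uu=np.mgrid[0:384:2,0:512:2];uv=np.c_[uu.ravel(),vv.ravel()];P=dep(C,uv,D)
    m=(D[vv.ravel(),uu.ravel()]>0)&(P[:,0]>.36)&(P[:,0]<.72)&(P[:,1]>.3)&(P[:,1]<.7)&(P[:,2]>.06)
    P=P[m]
    for z in (.06,.12,.18,.24,.3,.36):
        q=P[(P[:,2]>=z)&(P[:,2]<z+.06)]
        if len(q):print(n,z,len(q),q.min(0).round(3),q.max(0).round(3), "near y:",q[np.argmin(q[:,1])].round(3))
E
```

```text
at [0.1933 0.5938 0.2302] yaw -18.040000000000006 tilt [-0.04 -0.09]
[-9.08, -11.51, -0.77] [-0.01, -0.0, -2.25]
[-21.58, -16.31, 0.43] [-0.01, -0.0, -2.25]
top 0.06 79 [0.387 0.373 0.063] [0.456 0.687 0.119] near y: [0.456 0.373 0.069]
top 0.12 185 [0.376 0.349 0.121] [0.509 0.673 0.18 ] near y: [0.45  0.349 0.177]
top 0.18 341 [0.385 0.333 0.18 ] [0.517 0.688 0.237] near y: [0.493 0.333 0.201]
top 0.24 332 [0.393 0.341 0.24 ] [0.522 0.678 0.3  ] near y: [0.459 0.341 0.283]
top 0.3 393 [0.36  0.323 0.3  ] [0.502 0.465 0.359] near y: [0.431 0.323 0.338]
scene 0.06 112 [0.383 0.371 0.061] [0.496 0.686 0.119] near y: [0.457 0.371 0.081]
scene 0.12 112 [0.376 0.348 0.12 ] [0.499 0.669 0.18 ] near y: [0.454 0.348 0.18 ]
scene 0.18 151 [0.383 0.329 0.181] [0.517 0.604 0.24 ] near y: [0.48  0.329 0.216]
scene 0.24 155 [0.377 0.341 0.241] [0.517 0.669 0.298] near y: [0.459 0.341 0.277]
scene 0.3 130 [0.362 0.323 0.301] [0.498 0.448 0.354] near y: [0.429 0.323 0.327]
```

Run:
```python
from h import *
plan((.23,.33,.25,-10),(.32,.15,.25,0),(.58,.039,.22,0))
```

```text
at [0.1933 0.5938 0.2302] yaw -18.040000000000006 tilt [-0.04 -0.09]
[-4.66, -9.58, -0.77] [-0.01, -0.0, -1.0]
[-10.32, -15.31, -0.77] [-0.01, -0.0, -2.25]
[-21.58, -16.31, 0.43] [-0.01, -0.0, -2.25]
```

Request:
jog_arm(targets=[[[-1,-2.2,-0.2],[0,0,-0.3],100],[[-2,-4.3,-0.4],[0,0,-0.6],100],[[-3.2,-6.5,-0.6],[0,0,-0.8],100],[[-4.5,-8.5,-0.8],[0,0,-1],100],[[-5.5,-10.5,-0.8],[0,0,-1.3],100],[[-7,-12.2,-0.8],[0,0,-1.6],100],[[-8.7,-13.8,-0.8],[0,0,-2],100],[[-10.3,-15.3,-0.8],[0,0,-2.25],100]])

```text
time: 1.1
tool_pos: [0.3202, 0.1491, 0.2511]
tool_rot: [0.0, -0.0, 1.0, 0.0]
contact_force: [0.1, 1.3, -0.1]
gripper_width: 0.997
grasp_force: 0.0
```

Run:
```python
from h import *
plan((.58,.039,.22,0))
```

```text
at [0.3202 0.1491 0.2511] yaw 0.04999999999999716 tilt [0.05 0.01]
[-10.39, -4.41, 1.25] [0.0, 0.01, 0.01]
```

Request:
jog_arm(targets=[[[-2.2,-0.9,0.2],[0,0,0],100],[[-4.4,-1.8,0.5],[0,0,0],100],[[-6.6,-2.7,0.8],[0,0,0],100],[[-8.8,-3.6,1.0],[0,0,0],100],[[-10.4,-4.4,1.25],[0,0,0],100],[[-10.4,-4.4,1.25],[0,0,0],100]])

```text
time: 1.85
tool_pos: [0.5807, 0.0393, 0.2177]
tool_rot: [-0.002, 0.001, 1.0, 0.0]
contact_force: [-1.2, 0.5, -1.4]
gripper_width: 1.0
grasp_force: 0.0
```

Run:
```python
from h import *
im,D,C,T=snap("w1");print(T[0])
```

```text
[0.58069699 0.03925391 0.21772771]
```

View pics/w1.png

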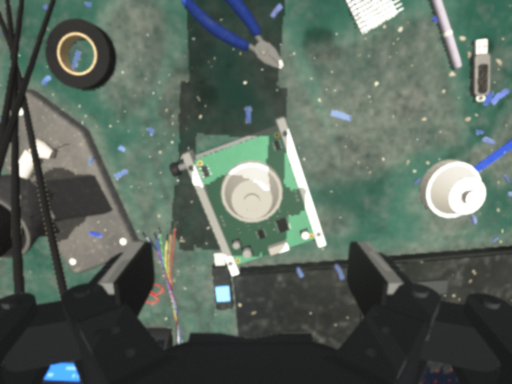

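The wrist view shows the board cover's knob near (256,187), the spare's knob near (466,197), and the white rails running from (190,160) to (233,270) and (283,125) to (320,243).

```bash
cat >> h.py <<'E'
def cloud(D,C):
    vv,uu=np.mgrid[0:384,0:512];uv=np.c_[uu.ravel(),vv.ravel()];P=dep(C,uv,D);P[D.ravel()<=0]=9
    return P.reshape(384,512,3)
E
python3 - <<'E'
from h import *
a=np.load("pics/w1.npz");im,D=a["im"],a["d"];C=cam("wrist",(a["p"],a["R"]));P=cloud(D,C)
def circ(c0,z0,z1,rad,nm,ztop):
    m=(np.hypot(P[...,0]-c0[0],P[...,1]-c0[1])<rad)&(P[...,2]>z0)&(P[...,2]<z1)
    q=P[m];v,u=np.nonzero(m);(c,r)=cv2.minEnclosingCircle(np.c_[u,v].astype(np.float32))
    print(nm,len(q),"zmed",np.median(q[:,2]).round(4),"mean",q.mean(0).round(4),"px",np.round(c,1),round(r,1),"ray",ray(C,c,ztop)[0].round(4))
circ((.598,.039),.063,.07,.02,"knob",.066)
circ((.597,.264),.044,.05,.02,"spare",.048)
circ((.598,.039),.026,.04,.05,"skirt",.032)
circ((.597,.264),.008,.02,.05,"sp skirt",.014)
# board green
hsv=cv2.cvtColor(im,cv2.COLOR_RGB2HSV)
near=np.hypot(P[...,0]-.6,P[...,1]-.039)<.13
rail=near&(P[...,2]>.0195)&(P[...,2]<.026)&(hsv[...,1]<60)&(hsv[...,2]>150)
n,l,st,ce=cv2.connectedComponentsWithStats(rail.astype(np.uint8))
for i in range(1,n):
    if st[i,4]>150:
        v,u=np.nonzero(l==i);Q=ray(C,np.c_[u,v],.022)[:,:2];r=cv2.minAreaRect(Q.astype(np.float32)*1000)
        w=np.linalg.eigh(np.cov(Q.T))[1][:,1];w*=np.sign(w[0]);print("rail",st[i],Q.mean(0).round(4),np.degrees(np.arctan2(w[1],w[0])).round(2),r)
E
```

```text
knob 215 zmed 0.0662 mean [0.6026 0.0414 0.0662] px [251.6 201.7] 8.4 ray [0.6026 0.0414 0.066 ]
spare 211 zmed 0.0483 mean [0.6048 0.2675 0.048 ] px [471.5 198. ] 8.7 ray [0.6051 0.2676 0.048 ]
skirt 948 zmed 0.0326 mean [0.5954 0.0415 0.0333] px [251.5 191.7] 30.5 ray [0.6017 0.0415 0.032 ]
sp skirt 942 zmed 0.0142 mean [0.5948 0.2606 0.0144] px [458. 182.] 39.1 ray [0.5961 0.273  0.014 ]
rail [ 277  118   49  129 1126] [0.594  0.0949] 19.69 ((597.3648071289062, 95.69380187988281), (149.67230224609375, 9.920918464660645), 19.677587509155273)
rail [ 182  153   58  123 1030] [ 0.6309 -0.0033] 19.63 ((632.6182861328125, -0.6048164367675781), (150.65301513671875, 13.164353370666504), 19.736257553100586)
```

Run:
```python
from h import *
plan((.6025,.0414,.12,0),(.6025,.0414,.0575,0))
```

```text
at [0.5797 0.0401 0.2185] yaw -0.10999999999999943 tilt [-0.19  0.02]
[-0.93, 0.05, 3.94] [0.0, -0.02, -0.01]
[-0.93, 0.05, 6.44] [0.0, -0.02, -0.01]
```

Request:
jog_arm(targets=[[[-0.5,0,1.8],[0,0,0],100],[[-0.9,0.05,3.6],[0,0,0],80],[[-0.93,0.05,5.2],[0,0,0],60],[[-0.93,0.05,6.1],[0,0,0],45],[[-0.93,0.05,6.4],[0,0,0],35],[[-0.93,0.05,6.4],[0,0,0],30],[[-0.93,0.05,6.4],[0,0,0],28],[[-0.93,0.05,6.4],[0,0,0],28]])

```text
time: 2.9
tool_pos: [0.604, 0.0419, 0.0616]
tool_rot: [0.001, 0.0, 1.0, -0.0]
contact_force: [0.3, -0.5, -0.3]
gripper_width: 0.275
grasp_force: 0.0
```

Run:
```python
from h import *
im,D,C,T=snap("w2");s=T[2];print(T[0],s["contact_force"],s["gripper_width"])
P=cloud(D,C);m=(np.hypot(P[...,0]-.6025,P[...,1]-.0414)<.02)&(P[...,2]>.063)&(P[...,2]<.069)
print(m.sum(),P[m].mean(0) if m.any() else 0,P[m].min(0),P[m].max(0))
```

```text
[0.60401446 0.04191693 0.06162986] [ 0.33032024 -0.47655268 -0.26447036] 0.27453213168346835
1038 [0.60204744 0.0412356  0.06622552] [0.59253606 0.02236518 0.06301565] [0.6152162  0.05891515 0.06899237]
```

View pics/w2.png

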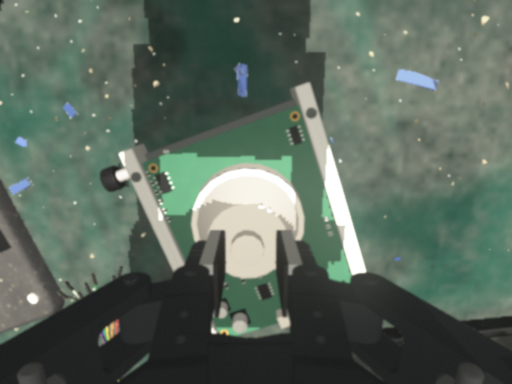

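The knob is centred between the fingers at about (247,240). The tips are slightly high, so I lower a touch and close.

Request:
jog_arm(targets=[[[0.06,0,0.1],[0,0,0],25],[[0.06,0,0.1],[0,0,0],15],[[0.06,0,0.1],[0,0,0],5],[[0.06,0,0.1],[0,0,0],0],[[0.06,0,0.1],[0,0,0],0]])

```text
time: 3.58
tool_pos: [0.6016, 0.042, 0.0575]
tool_rot: [-0.0, 0.0, 1.0, 0.0]
contact_force: [-0.5, 0.9, 1.7]
gripper_width: 0.145
grasp_force: 58.5
```

Run:
```python
from h import *
for i in range(3):
    p,_,s=tool();print(p.round(4),s["gripper_width"],s["grasp_force"],s["contact_force"])
```

```text
[0.6016 0.042  0.0575] 0.145359608394622 58.549073338508606 [-0.4717286   0.9005205   1.70702047]
[0.6016 0.042  0.0575] 0.145359608394622 58.549073338508606 [-0.4717286   0.9005205   1.70702047]
[0.6016 0.042  0.0575] 0.145359608394622 58.549073338508606 [-0.4717286   0.9005205   1.70702047]
```

Request:
jog_arm(targets=[[[0,0,-0.5],[0,0,0],0],[[0,0,-2],[0,0,0],0],[[0,0,-4],[0,0,0],0],[[0.3,1.5,-5],[0,0,0],0],[[0.7,3.5,-5],[0,0,0],0],[[1,5.2,-5],[0,0,0],0],[[1,6,-5],[0,0,0],0],[[1,6,-5],[0,0,0],0]])

```text
time: 4.58
tool_pos: [0.5769, 0.1925, 0.1829]
tool_rot: [0.0, -0.001, 1.0, -0.0]
contact_force: [0.1, -0.9, -0.9]
gripper_width: 0.145
grasp_force: 58.7
```

Run:
```python
from h import *
im,D,C,T=snap("w3");s=T[2];print(T[0],s["contact_force"],s["gripper_width"],s["grasp_force"])
P=cloud(D,C)
m=(np.hypot(P[...,0]-.603,P[...,1]-.266)<.02)&(P[...,2]>.044)&(P[...,2]<.051)
v,u=np.nonzero(m);c,r=cv2.minEnclosingCircle(np.c_[u,v].astype(np.float32));print(m.sum(),P[m].mean(0).round(4),np.round(c,1),r,ray(C,c,.048))
# held cover points, relative to TCP
m=(abs(P[...,1]-T[0][1])<.05)&(abs(P[...,0]-T[0][0])<.05)&(P[...,2]>.09)&(P[...,2]<T[0][2]-.005)
h=P[m]-T[0];print(h.min(0),h.max(0))
t,Dt=grab_frame("top");cv2.imwrite("pics/top1.png",t[:,:,::-1])
```

```text
[0.57687515 0.19253434 0.18293122] [ 0.05443899 -0.91973848 -0.87138821] 0.14485239637863667 58.6734938621521
236 [0.6046 0.2685 0.0481] [333.5 212.5] 8.860122680664062 [[0.60459536 0.26855497 0.048     ]]
[-0.03120753 -0.03092095 -0.04046769] [ 0.01626629  0.03256809 -0.00500834]
```

View pics/w3.png

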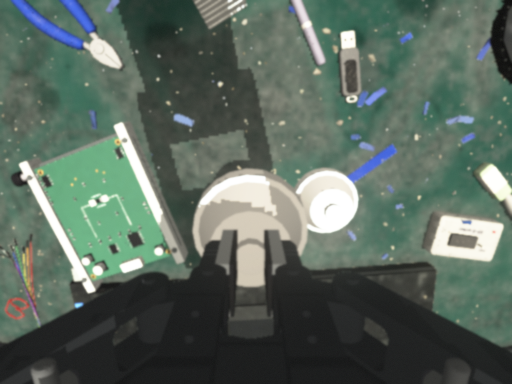

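The held cover hangs square (rim near (250,230)); the spare's knob is at (333,212). The bare board shows pads around (97,200).

Run:
```python
from h import *
plan((.6035,.268,.14,0),(.6035,.268,.068,0),(.6035,.268,.0545,0))
```

```text
at [0.577  0.191  0.1826] yaw -0.06999999999999318 tilt [ 0.   -0.04]
[-1.05, 3.08, 1.7] [-0.01, 0.0, -0.01]
[-1.05, 3.09, 4.58] [-0.01, 0.0, -0.01]
[-1.05, 3.09, 5.12] [-0.01, 0.0, -0.01]
```

Request:
jog_arm(targets=[[[-0.5,1.5,0.3],[0,0,0],0],[[-1.05,3.06,0.8],[0,0,0],0],[[-1.05,3.06,1.6],[0,0,0],0],[[-1.05,3.06,2.7],[0,0,0],0],[[-1.05,3.06,3.8],[0,0,0],0],[[-1.05,3.06,4.2],[0,0,0],0],[[-1.05,3.06,4.5],[0,0,0],0],[[-1.05,3.06,4.5],[0,0,0],0]])

```text
time: 5.68
tool_pos: [0.6033, 0.2679, 0.0703]
tool_rot: [0.0, 0.001, 1.0, -0.0]
contact_force: [0.1, 0.5, -1.2]
gripper_width: 0.146
grasp_force: 58.8
```

Run:
```python
from h import *
print(state()["contact_force"]);plan((.6035,.268,.0545,0))
```

```text
[ 0.13231587  0.504343   -1.16298952]
at [0.6033 0.2679 0.0703] yaw -0.06999999999999318 tilt [ 0.02 -0.  ]
[-0.01, 0.0, 0.63] [-0.0, 0.0, -0.01]
```

Request:
jog_arm(targets=[[[0,0,0.2],[0,0,0],0],[[0,0,0.4],[0,0,0],0],[[0,0,0.55],[0,0,0],0],[[0,0,0.62],[0,0,0],0],[[0,0,0.62],[0,0,0],0]])

```text
time: 6.3
tool_pos: [0.6029, 0.2684, 0.0543]
tool_rot: [-0.0, 0.0, 1.0, -0.0]
contact_force: [-1.0, 0.7, -0.3]
gripper_width: 0.143
grasp_force: 58.7
```

Request:
jog_arm(targets=[[[0,0,0.04],[0,0,0],0],[[0,0,0.07],[0,0,0],0],[[0,0,0.07],[0,0,0],0]])

```text
time: 6.68
tool_pos: [0.6033, 0.2685, 0.0533]
tool_rot: [0.0, 0.0, 1.0, 0.0]
contact_force: [-0.2, -0.5, 1.8]
gripper_width: 0.15
grasp_force: 58.9
```

Request:
jog_arm(targets=[[[0,0,0],[0,0,0],22],[[0,0,0],[0,0,0],35],[[0,0,0],[0,0,0],50],[[0,0,-0.4],[0,0,0],60],[[0,0,-1.5],[0,0,0],80],[[0.3,-1,-3.5],[0,0,0],100],[[0.9,-3,-5],[0,0,0],100],[[0.9,-3,-5],[0,0,0],100]])

```text
time: 7.68
tool_pos: [0.5825, 0.1919, 0.1835]
tool_rot: [0.004, 0.002, 1.0, 0.001]
contact_force: [0.7, -0.0, -0.1]
gripper_width: 0.998
grasp_force: 0.0
```

Run:
```python
from h import *
im,D,C,T=snap("w4");s=T[2];print(T[0],s["gripper_width"])
P=cloud(D,C)
m=(np.hypot(P[...,0]-.604,P[...,1]-.268)<.025)&(P[...,2]>.056)&(P[...,2]<.07)
v,u=np.nonzero(m);c,r=cv2.minEnclosingCircle(np.c_[u,v].astype(np.float32));print("knob",m.sum(),P[m].mean(0).round(4),r,P[m][:,2].min(),P[m][:,2].max(),ray(C,c,.062))
for z0,z1 in((.024,.032),(.01,.018)):
    m=(np.hypot(P[...,0]-.604,P[...,1]-.268)<.045)&(P[...,2]>z0)&(P[...,2]<z1);print(z0,m.sum(),np.median(P[m][:,2]),P[m].min(0),P[m].max(0))
plan((.57,.04,.20,0))
```

```text
[0.58252658 0.19185061 0.18349313] 0.9983886970348083
knob 281 [0.6041 0.2681 0.0617] 9.715002059936523 0.05619956949528476 0.06398614939753505 [[0.6037857  0.26792759 0.062     ]]
0.024 845 0.028298421846985056 [0.57271237 0.23693561 0.02409703] [0.63633005 0.30037624 0.03199008]
0.01 211 0.013567727871771573 [0.57110977 0.23629434 0.01004121] [0.63957152 0.3044276  0.01798414]
at [0.5816 0.1926 0.181 ] yaw -0.15000000000000568 tilt [0.29 0.07]
[0.45, -6.11, -0.77] [0.01, 0.04, -0.02]
```

View pics/w4.png

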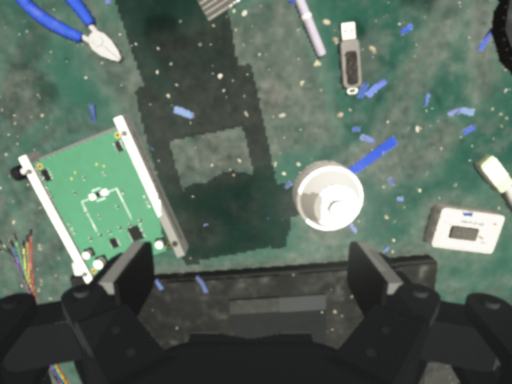

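Nested well: knob top at z = 62 mm, shoulder at 28 mm, seen at (340,208). Next, a near look at the pads.

Request:
jog_arm(targets=[[[0,-2,0],[0,0,0],100],[[0,-4.2,0.4],[0,0,0],100],[[0,-5.8,1.8],[0,0,0],100],[[0,-6.05,3.2],[0,0,0],100],[[0,-6.05,3.6],[0,0,0],100],[[0,-6.05,3.6],[0,0,0],100],[[0,-6.05,3.6],[0,0,0],100]])

```text
time: 8.6
tool_pos: [0.5815, 0.043, 0.0894]
tool_rot: [0.001, -0.0, 1.0, -0.0]
contact_force: [0.1, -0.5, 0.0]
gripper_width: 1.0
grasp_force: 0.0
```

Run:
```python
from h import *
im,D,C,T=snap("w5");print(T[0],T[2]["time"])
c=proj(C,[(.602,.0425,.018)])[0];print(c)
u,v=c.round().astype(int);u0,v0=u-60,v-45;cr=im[v0:v0+90,u0:u0+120];cv2.imwrite("pics/w5c.png",cv2.resize(cr,None,fx=6,fy=6,interpolation=cv2.INTER_CUBIC)[:,:,::-1]);print(u0,v0)
```

```text
[0.58152311 0.04302343 0.08938917] 8.6
[248.25037001 231.44953555]
188 186
```

View pics/w5c.png

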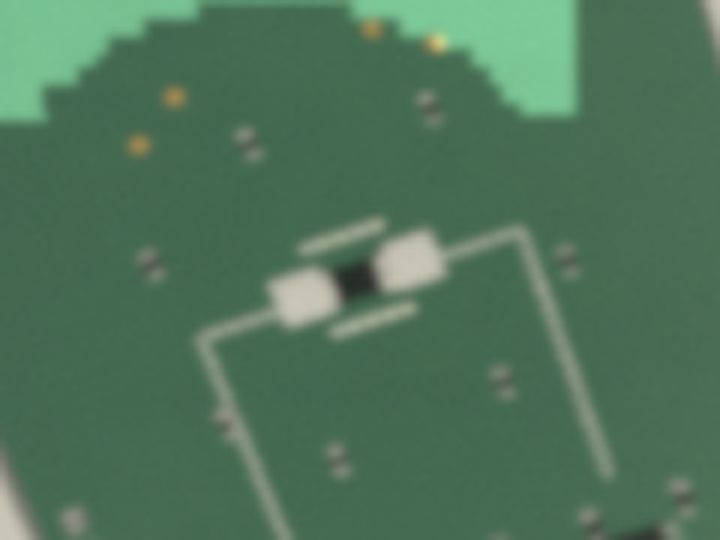

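The pads are at about full-image (238.6,235.1) and (255.9,228.9), with the black chip between them.

Run:
```python
from h import *
a=np.load("pics/w5.npz");im,D=a["im"],a["d"];C=cam("wrist",(a["p"],a["R"]))
g=cv2.GaussianBlur(cv2.resize(im[186:276,188:308],None,fx=6,fy=6,interpolation=cv2.INTER_CUBIC),(0,0),3)
m=((g[...,0]>150)&(g[...,2]>140)).astype(np.uint8)
m=cv2.morphologyEx(m,cv2.MORPH_OPEN,np.ones((30,30),np.uint8))
n,l,st,ce=cv2.connectedComponentsWithStats(m);q=[]
for i in range(1,n):
    print(st[i],ce[i]); 
    if 150<ce[i][1]<400: q.append((ce[i]+.5)/6-.5+[188,186])
Q=ray(C,q,.018);print(Q.round(4),np.linalg.norm(Q[0]-Q[1]),Q.mean(0),"depth",dep(C,q,D)[:,2])
i=np.argsort(Q[:,1]);d=Q[i[1]]-Q[i[0]];print("yaw",np.degrees(np.arctan2(-d[0],d[1])))
plan((.5,-.2,.3,0),(.45,-.352,.2,0))
# tweezers coarse from top
t=np.load("pics/top0.npz");Ct=cam("top");P=cloud(t["d"],Ct)
mm=(P[...,2]>.035)&(abs(P[...,0]-.47)<.13)&(abs(P[...,1]+.36)<.07)
print(mm.sum(),P[mm].min(0),P[mm].max(0),P[mm].mean(0))
```

```text
[ 385  241   52   45 2189] [410.27409776 262.97852901]
[ 277  277   53   43 2145] [303.10536131 298.0969697 ]
[  0 504  26  36 818] [ 11.13447433 523.02322738]
[[0.6005 0.0479 0.018 ]
 [0.6049 0.0353 0.018 ]] 0.013382580878995255 [0.60268124 0.04162095 0.018     ] depth [0.01875243 0.01816235]
yaw 19.3386296709085
at [0.5816 0.0429 0.0896] yaw 0.030000000000001137 tilt [ 0.17 -0.  ]
[3.25, -9.72, -8.42] [-0.0, 0.02, 0.0]
[5.26, -15.79, -4.43] [-0.0, 0.02, 0.0]
519 [ 0.38655964 -0.39412722  0.03501429] [ 0.56439985 -0.32658843  0.06726992] [ 0.46377889 -0.35285556  0.05509023]
```

Request:
jog_arm(targets=[[[0.5,0,-2.4],[0,0,0],100],[[1,0,-4.8],[0,0,0],100],[[2,-0.8,-7],[0,0,0],100],[[3.2,-2.5,-8.5],[0,0,0],100],[[4.4,-4.6,-9.2],[0,0,0],100],[[5.2,-6.9,-9.2],[0,0,0],100],[[5.4,-9.3,-9.2],[0,0,0],100],[[5.4,-11.6,-8.7],[0,0,0],100]])

```text
time: 9.65
tool_pos: [0.4455, -0.2499, 0.3088]
tool_rot: [0.003, 0.0, 1.0, -0.002]
contact_force: [0.8, 0.1, 1.2]
gripper_width: 1.002
grasp_force: 0.0
```

Run:
```python
from h import *
plan((.44,-.352,.20,0))
t=np.load("pics/top0.npz");Ct=cam("top");P=cloud(t["d"],Ct)
m=(P[...,1]<-.03)&(P[...,1]>-.28)&(P[...,0]>.36)&(P[...,0]<.64)
for x in np.arange(.38,.64,.04):
    q=P[m&(abs(P[...,0]-x)<.02)];q=q[q[:,2]>.03]
    if len(q): print(round(x,2),len(q),q[:,1].min().round(3),q[:,1].max().round(3),np.percentile(q[:,2],[50,98]).round(3))
```

```text
at [ 0.4455 -0.2499  0.3088] yaw -0.030000000000001137 tilt [ 0.33 -0.24]
[0.24, -4.07, 4.37] [-0.03, 0.04, -0.0]
0.38 14 -0.214 -0.136 [0.033 0.037]
0.42 81 -0.207 -0.12 [0.059 0.083]
0.46 81 -0.168 -0.109 [0.104 0.13 ]
0.5 64 -0.133 -0.095 [0.153 0.179]
0.54 82 -0.104 -0.071 [0.195 0.223]
0.58 386 -0.206 -0.043 [0.126 0.258]
0.62 445 -0.207 -0.031 [0.191 0.295]
```

Request:
jog_arm(targets=[[[0.1,-2,0.8],[0,0,0],100],[[0.2,-4,2.2],[0,0,0],100],[[0.24,-4.1,3.8],[0,0,0],100],[[0.24,-4.1,4.4],[0,0,0],100],[[0.24,-4.1,4.4],[0,0,0],100]])

```text
time: 10.28
tool_pos: [0.4393, -0.3495, 0.1954]
tool_rot: [-0.0, -0.0, 1.0, 0.0]
contact_force: [1.0, 0.1, 0.2]
gripper_width: 0.999
grasp_force: 0.0
```

Run:
```python
from h import *
im,D,C,T=snap("w6");print(T[0])
P=cloud(D,C)
ok=(abs(P[...,0]-.47)<.12)&(abs(P[...,1]+.355)<.06)
# arms: z 45..59, body top 62
for nm,z0,z1 in(("arms",.056,.0605),("body",.0605,.066)):
    m=ok&(P[...,2]>z0)&(P[...,2]<z1);print(nm,m.sum(),P[m].min(0).round(4),P[m].max(0).round(4))
m=ok&(P[...,2]>.050)&(P[...,2]<.066)
for x in np.arange(.36,.58,.01):
    y=P[m&(abs(P[...,0]-x)<.002)]
    if len(y):
        ys=np.sort(y[:,1]);g=np.nonzero(np.diff(ys)>.004)[0];print(round(x,3),[(a[0].round(4),a[-1].round(4)) for a in np.split(ys,g+1)],np.median(y[:,2]).round(4))
```

```text
[ 0.43926322 -0.34947164  0.19537697]
arms 1781 [ 0.3863 -0.3858  0.056 ] [ 0.5517 -0.3328  0.0605]
body 2023 [ 0.3936 -0.3835  0.0605] [ 0.5423 -0.3334  0.0654]
0.39 [(np.float64(-0.3624), np.float64(-0.3606)), (np.float64(-0.3486), np.float64(-0.327))] 0.0544
0.4 [(np.float64(-0.3634), np.float64(-0.3278))] 0.0622
0.41 [(np.float64(-0.3644), np.float64(-0.3294))] 0.0625
0.42 [(np.float64(-0.3654), np.float64(-0.3301))] 0.0621
0.43 [(np.float64(-0.3665), np.float64(-0.3309))] 0.0624
0.44 [(np.float64(-0.3676), np.float64(-0.3316))] 0.0621
0.45 [(np.float64(-0.3687), np.float64(-0.3324))] 0.062
0.46 [(np.float64(-0.3604), np.float64(-0.3415)), (np.float64(-0.3359), np.float64(-0.334))] 0.0592
0.47 [(np.float64(-0.3678), np.float64(-0.3596)), (np.float64(-0.3469), np.float64(-0.3396))] 0.0592
0.48 [(np.float64(-0.3698), np.float64(-0.3615)), (np.float64(-0.3478), np.float64(-0.3405))] 0.0592
0.49 [(np.float64(-0.373), np.float64(-0.3644)), (np.float64(-0.3487), np.float64(-0.3413))] 0.059
0.5 [(np.float64(-0.3752), np.float64(-0.3664)), (np.float64(-0.3497), np.float64(-0.3412))] 0.0591
0.51 [(np.float64(-0.3776), np.float64(-0.3695)), (np.float64(-0.3507), np.float64(-0.3421))] 0.0592
0.52 [(np.float64(-0.3803), np.float64(-0.3715)), (np.float64(-0.3517), np.float64(-0.343))] 0.0592
0.53 [(np.float64(-0.3825), np.float64(-0.3738)), (np.float64(-0.3527), np.float64(-0.3449))] 0.0593
0.54 [(np.float64(-0.3847), np.float64(-0.3768)), (np.float64(-0.3537), np.float64(-0.3459)), (np.float64(-0.3389), np.float64(-0.3379))] 0.0593
0.55 [(np.float64(-0.3537), np.float64(-0.3468))] 0.0589
```

View pics/w6.png

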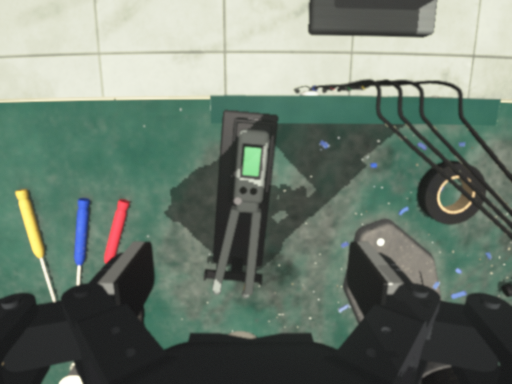

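Run:
```python
from h import *
a=np.load("pics/w6.npz");im,D=a["im"],a["d"];C=cam("wrist",(a["p"],a["R"]));P=cloud(D,C)
ok=(abs(P[...,0]-.47)<.12)&(abs(P[...,1]+.355)<.05)
m=ok&(P[...,2]>.0565)&(P[...,2]<.0607)&(P[...,0]>.475)&(P[...,0]<.535)
X=P[m][:,:2];up=X[X[:,1]>-.356-.09*(X[:,0]-.48)-.0005]
xs=np.arange(.475,.535,.003);
for nm,f in(("outer",max),("inner",min)):
    ys=[f(up[abs(up[:,0]-x)<.0016][:,1]) for x in xs];k=np.polyfit(xs,ys,1);print(nm,np.degrees(np.arctan(k[0])),np.polyval(k,.51),np.std(ys-np.polyval(k,xs)))
th=np.radians(-5.4);e=np.array([np.cos(th),np.sin(th)]);n=np.array([-e[1],e[0]])
b=P[ok&(P[...,2]>.0605)&(P[...,2]<.066)];s=b[:,:2]@e;t=b[:,:2]@n
q=abs(t+.3055)<.011
print("body s",np.percentile(s[q],[0,.5,2,98,99.5,100]).round(4),"t",np.percentile(t[s<.49],[0,1,5,95,99,100]).round(4))
ar=P[ok&(P[...,2]>.05)&(P[...,2]<.0605)];s=ar[:,:2]@e;t=ar[:,:2]@n
print("arm s max left",np.sort(s[abs(t+.2965)<.005])[-6:].round(4))
tr=P[ok&(P[...,2]>.0515)&(P[...,2]<.0555)];s=tr[:,:2]@e;t=tr[:,:2]@n
q=(s<.49);print("trough s",np.percentile(s[q],[0,1,99,100]).round(4),"t",np.percentile(t[q],[0,1,99,100]).round(4))
ba=P[ok&(P[...,2]>.006)&(P[...,2]<.0105)];s=ba[:,:2]@e;t=ba[:,:2]@n;q=abs(t+.3055)<.035
print("base",len(s),np.percentile(s[q],[0,1,99,100]).round(4),np.percentile(t,[0,1,99,100]).round(4))
```

```text
outer -4.752071568787243 -0.34271184654225423 0.0003473084238155545
inner -5.2899948244226715 -0.3504496385727571 0.0002681891374805827
body s [0.4246 0.4256 0.4267 0.4878 0.5336 0.571 ] t [-0.3188 -0.3183 -0.3172 -0.2956 -0.2945 -0.294 ]
arm s max left [0.5868 0.5875 0.5878 0.5881 0.5881 0.5883]
trough s [0.4163 0.4164 0.4885 0.4896] t [-0.3247 -0.3247 -0.2888 -0.2886]
base 3301 [0.4102 0.4111 0.5751 0.5779] [-0.3387 -0.338  -0.2832 -0.2826]
```

Run:
```python
from h import *
p,Rt,s=tool();print(s["joint_pos"].round(3),s["time"]);plan((.44,-.35,.2,174.8))
```

```text
[-0.805 -0.075  1.797  0.     1.417 -2.376] 10.325
at [ 0.4399 -0.35    0.1969] yaw 0.030000000000001137 tilt [ 0.09 -0.08]
[-0.0, -0.0, -0.12] [-0.02, -0.02, -21.85]
```

Request:
jog_arm(targets=[[[-0.4,0,0],[0,0,1.3],100],[[-0.8,0,0],[0,0,2.6],100],[[-1.2,0,0],[0,0,3.9],100],[[-1.6,-0.1,0],[0,0,5.2],100],[[-2,-0.2,0],[0,0,6.5],100],[[-2.4,-0.3,0],[0,0,7.8],100],[[-2.8,-0.4,0],[0,0,9.1],100],[[-2.8,-0.4,0],[0,0,10.4],100]])

```text
time: 11.32
tool_pos: [0.5111, -0.3605, 0.1987]
tool_rot: [0.003, 0.666, 0.746, 0.0]
contact_force: [0.1, 0.6, -0.3]
gripper_width: 0.995
grasp_force: 0.0
```

Request:
jog_arm(targets=[[[0,0,0],[0,0,1.3],100],[[0,0,0],[0,0,2.6],100],[[0,0,0],[0,0,3.9],100],[[0,0,0],[0,0,5.2],100],[[0,0,0],[0,0,6.5],100],[[0,0,0],[0,0,7.8],100],[[0,0,0],[0,0,9.1],100],[[0,0,0],[0,0,10.4],100]])

```text
time: 12.32
tool_pos: [0.5106, -0.3604, 0.1988]
tool_rot: [0.002, 0.993, 0.116, 0.002]
contact_force: [-0.3, -0.8, -1.2]
gripper_width: 0.998
grasp_force: 0.0
```

Run:
```python
from h import *
th=np.radians(-5.2);e=np.array([np.cos(th),np.sin(th)]);n=np.array([-e[1],e[0]])
O=np.array([.4655,-.3519]);g=O+.045*e-.002*n;print(g)
plan((*g,.10,174.8),(*g,.03,174.8));print(state()["joint_pos"])
```

```text
[ 0.51013353 -0.35797023]
at [ 0.5106 -0.3604  0.1988] yaw -166.7 tilt [ 0.22 -0.19]
[-0.01, -0.12, 3.95] [0.03, -0.03, 2.31]
[-0.02, -0.13, 6.75] [0.03, -0.03, 2.31]
[-7.33641794e-01  7.08511495e-02  1.64873110e+00  5.56451776e-05
  1.41694719e+00  6.05034895e-01]
```

Request:
jog_arm(targets=[[[0,-0.1,1],[0.03,-0.03,1.2],100],[[0,-0.12,2.6],[0.03,-0.03,2.31],100],[[0,-0.12,3.4],[0.03,-0.03,2.31],100],[[0,-0.12,3.4],[0.03,-0.03,2.31],100],[[0,-0.12,3.4],[0.03,-0.03,2.31],100]])

```text
time: 12.95
tool_pos: [0.5096, -0.3582, 0.1126]
tool_rot: [-0.001, 0.999, -0.042, -0.001]
contact_force: [0.7, -0.3, 0.3]
gripper_width: 0.995
grasp_force: 0.0
```

Run:
```python
from h import *
im,D,C,T=snap("w7");print(T[0])
P=cloud(D,C);ok=(abs(P[...,0]-.51)<.08)&(abs(P[...,1]+.36)<.04)
m=ok&(P[...,2]>.05)&(P[...,2]<.066)
for x in np.arange(.49,.57,.008):
    y=P[m&(abs(P[...,0]-x)<.0015)]
    if len(y):
        ys=np.sort(y[:,1]);g=np.nonzero(np.diff(ys)>.003)[0];print(round(x,3),[(a[0].round(4),a[-1].round(4)) for a in np.split(ys,g+1)],np.median(y[:,2]).round(4))
th=np.radians(-5.2);e=np.array([np.cos(th),np.sin(th)]);n=np.array([-e[1],e[0]])
print((P[m][:,:2]@e).max())
plan((.5101,-.358,.03,174.8))
```

```text
[ 0.50957383 -0.3581633   0.11261006]
0.49 [(np.float64(-0.3722), np.float64(-0.3642)), (np.float64(-0.3492), np.float64(-0.3413))] 0.0594
0.498 [(np.float64(-0.3748), np.float64(-0.3661)), (np.float64(-0.3499), np.float64(-0.3414))] 0.0594
0.506 [(np.float64(-0.3766), np.float64(-0.368)), (np.float64(-0.3506), np.float64(-0.3422))] 0.0592
0.514 [(np.float64(-0.3789), np.float64(-0.3699)), (np.float64(-0.3514), np.float64(-0.343))] 0.0592
0.522 [(np.float64(-0.3808), np.float64(-0.3718)), (np.float64(-0.3522), np.float64(-0.3439))] 0.0592
0.53 [(np.float64(-0.3823), np.float64(-0.3738)), (np.float64(-0.3529), np.float64(-0.3448))] 0.0592
0.538 [(np.float64(-0.3839), np.float64(-0.3757)), (np.float64(-0.3536), np.float64(-0.3456))] 0.0593
0.546 [(np.float64(-0.3857), np.float64(-0.3775)), (np.float64(-0.3544), np.float64(-0.3463)), (np.float64(-0.3384), np.float64(-0.3382))] 0.0594
0.554 [(np.float64(-0.3857), np.float64(-0.38)), (np.float64(-0.3551), np.float64(-0.348))] 0.0517
0.562 [(np.float64(-0.3525), np.float64(-0.3525))] 0.0501
0.5908100439526508
at [ 0.5096 -0.3583  0.1128] yaw -184.86 tilt [-0.1   0.07]
[0.03, -0.01, 3.31] [-0.01, 0.01, 0.04]
```

View pics/w7.png

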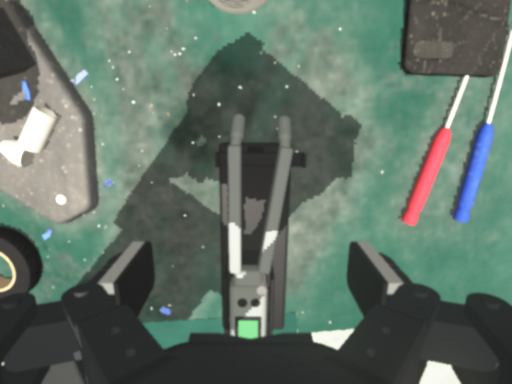

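The tweezers sit level in the cradle, with the tips at (237,118) and (285,120) and the arms between the open fingers. The numbers agree with the first look.

Request:
jog_arm(targets=[[[0,0,1],[0,0,0.04],100],[[0.03,0,2.3],[0,0,0.04],95],[[0.03,0,3.1],[0,0,0.04],85],[[0.03,0,3.3],[0,0,0.04],70],[[0.03,0,3.3],[0,0,0.04],55],[[0.03,0,3.3],[0,0,0.04],48],[[0.03,0,3.3],[0,0,0.04],48],[[0.03,0,3.3],[0,0,0.04],48]])

```text
time: 14.0
tool_pos: [0.5092, -0.3576, 0.0287]
tool_rot: [-0.001, 0.999, -0.046, -0.002]
contact_force: [-0.5, -1.1, 0.9]
gripper_width: 0.48
grasp_force: 0.4
```

```bash
cat >> h.py <<'E'
def slices(P,p,e,s0,s1,ds,t0,t1,z0,z1,gap=.003):
    """along tweezers axis e from point p: segments of t (left) per s"""
    n=np.array([-e[1],e[0]]);Q=P[...,:2]-np.array(p)[:2];S=Q@e;Tt=Q@n
    m=(P[...,2]>z0)&(P[...,2]<z1)&(Tt>t0)&(Tt<t1)
    for s in np.arange(s0,s1,ds):
        k=m&(abs(S-s)<.0012)
        if k.sum():
            o=np.argsort(Tt[k]);t=Tt[k][o]*1e3;zz=P[k][o][:,2]*1e3;g=np.nonzero(np.diff(t)>gap*1e3)[0]+1
            print(round(s*1e3),[(round(a[0],1),round(a[-1],1),"z%.1f"%np.median(b)) for a,b in zip(np.split(t,g),np.split(zz,g))])
E
python3 - <<'E'
from h import *
im,D,C,T=snap("w8");p,Rt,s=T;print(p,s["gripper_width"],s["grasp_force"],s["contact_force"])
e=Rt[:2,0]/np.linalg.norm(Rt[:2,0]);print(e)
P=cloud(D,C);slices(P,p,e,-.0,.075,.008,-.06,.06,.02,.09)
E
```

```text
[ 0.50920445 -0.35763285  0.02867613] 0.4799261970286384 0.352594084397424 [-0.54009046 -1.0580124   0.91012749]
[ 0.99582372 -0.09129685]
0 [(np.float64(-49.6), np.float64(-34.0), 'z86.6'), (np.float64(-21.2), np.float64(-10.0), 'z59.7'), (np.float64(7.7), np.float64(16.3), 'z59.3'), (np.float64(21.2), np.float64(23.3), 'z60.0'), (np.float64(35.6), np.float64(51.0), 'z86.7')]
8 [(np.float64(-42.6), np.float64(-27.9), 'z80.8'), (np.float64(-22.8), np.float64(-11.1), 'z59.7'), (np.float64(7.8), np.float64(16.6), 'z59.2'), (np.float64(21.2), np.float64(24.8), 'z67.1'), (np.float64(29.9), np.float64(44.1), 'z79.7')]
16 [(np.float64(-20.7), np.float64(-12.1), 'z59.1'), (np.float64(7.8), np.float64(16.3), 'z59.2')]
24 [(np.float64(-21.3), np.float64(-13.3), 'z59.2'), (np.float64(7.9), np.float64(15.9), 'z59.3')]
32 [(np.float64(-34.3), np.float64(-25.8), 'z45.8'), (np.float64(-22.5), np.float64(23.4), 'z46.7')]
40 [(np.float64(-23.4), np.float64(-15.3), 'z58.9'), (np.float64(8.0), np.float64(16.0), 'z59.3')]
48 [(np.float64(-23.3), np.float64(-15.3), 'z49.6'), (np.float64(6.7), np.float64(14.9), 'z49.8')]
56 [(np.float64(-23.9), np.float64(-15.6), 'z40.4'), (np.float64(6.3), np.float64(14.3), 'z41.1')]
```

Request:
jog_arm(targets=[[[0,0,0],[0,0,0],43],[[0,0,0],[0,0,0],39],[[0,0,0],[0,0,0],35],[[0,0,0],[0,0,0],35],[[0,0,0],[0,0,0],35]])

```text
time: 14.68
tool_pos: [0.5092, -0.3572, 0.0285]
tool_rot: [-0.002, 0.999, -0.046, -0.002]
contact_force: [0.6, 1.5, 5.8]
gripper_width: 0.353
grasp_force: 9.1
```

Request:
jog_arm(targets=[[[0,0,-0.15],[0,0,0],35],[[0,0,-0.4],[0,0,0],35],[[0,0,-0.8],[0,0,0],35],[[0,0,-1.5],[0,0,0],35],[[0,0,-2.5],[0,0,0],34],[[0,0,-3.2],[0,0,0],33],[[0,0,-3.2],[0,0,0],32],[[0,0,-3.2],[0,0,0],31]])

```text
time: 15.68
tool_pos: [0.5088, -0.3571, 0.1072]
tool_rot: [-0.002, 0.999, -0.046, -0.003]
contact_force: [-0.6, 1.0, -1.8]
gripper_width: 0.31
grasp_force: 10.3
```

Run:
```python
from h import *
im,D,C,T=snap("w9");p,Rt,s=T;print(p,s["gripper_width"],s["grasp_force"],s["contact_force"],s["ft_torque"])
e=Rt[:2,0]/np.linalg.norm(Rt[:2,0]);print(e)
P=cloud(D,C);slices(P,p,e,.01,.075,.004,-.03,.03,.06,.16)
```

```text
[ 0.50875893 -0.35707689  0.10719389] 0.30984303350288794 10.349017828702927 [-0.60165803  0.95545466 -1.7765766 ] [0.03657576 0.0567412  0.03359492]
[ 0.99582556 -0.0912768 ]
10 [(np.float64(-24.0), np.float64(-4.7), 'z137.4'), (np.float64(6.3), np.float64(20.9), 'z137.5')]
14 [(np.float64(-24.5), np.float64(-17.9), 'z153.4'), (np.float64(-14.5), np.float64(-4.7), 'z137.6'), (np.float64(6.3), np.float64(14.8), 'z137.8'), (np.float64(19.4), np.float64(26.6), 'z153.6')]
18 [(np.float64(-13.1), np.float64(-4.8), 'z137.8'), (np.float64(6.3), np.float64(14.6), 'z137.6')]
22 [(np.float64(-12.9), np.float64(-4.8), 'z137.6'), (np.float64(6.3), np.float64(14.0), 'z137.7')]
26 [(np.float64(-12.7), np.float64(-4.9), 'z137.7'), (np.float64(6.3), np.float64(14.3), 'z137.7')]
30 [(np.float64(-13.0), np.float64(-5.0), 'z137.7'), (np.float64(6.4), np.float64(14.1), 'z137.9')]
34 [(np.float64(-12.8), np.float64(-5.0), 'z137.6'), (np.float64(6.3), np.float64(14.4), 'z137.6')]
38 [(np.float64(-13.2), np.float64(-5.1), 'z137.7'), (np.float64(6.4), np.float64(14.3), 'z137.7')]
42 [(np.float64(-12.7), np.float64(-5.1), 'z134.2'), (np.float64(6.6), np.float64(14.2), 'z133.9')]
46 [(np.float64(-12.2), np.float64(-4.0), 'z129.2'), (np.float64(5.2), np.float64(13.3), 'z128.8')]
50 [(np.float64(-11.9), np.float64(-3.7), 'z126.6'), (np.float64(4.9), np.float64(13.1), 'z126.4')]
54 [(np.float64(-11.6), np.float64(-3.4), 'z121.9'), (np.float64(4.6), np.float64(12.7), 'z121.6')]
58 [(np.float64(-11.2), np.float64(-3.4), 'z117.0'), (np.float64(4.7), np.float64(12.4), 'z117.3')]
```

Request:
jog_arm(targets=[[[0,0,-1.5],[0,0,0],30.5],[[-0.3,0,-3.5],[0,0,0],30],[[-0.6,0,-5.5],[0,0,0],30],[[-1,0,-7.5],[0,0,0],30],[[-1.2,0,-8.5],[0,0,0],30],[[-1.2,0,-8.5],[0,0,0],30]])

```text
time: 16.48
tool_pos: [0.4806, -0.3561, 0.3223]
tool_rot: [-0.001, 0.999, -0.046, -0.001]
contact_force: [-0.3, -0.2, -1.1]
gripper_width: 0.297
grasp_force: 12.3
```

Run:
```python
from h import *
plan((.49,-.15,.32,-175),(.50,-.02,.32,-160.4),(.5488,.0215,.2,-160.4),(.5488,.0215,.055,-160.4));s=state();print(s["gripper_width"],s["grasp_force"])
```

```text
at [ 0.4806 -0.3561  0.3223] yaw -185.25 tilt [-0.1   0.07]
[-0.38, -8.24, 0.1] [-0.01, 0.01, -1.28]
[-0.46, -13.46, 0.11] [-0.01, 0.01, -3.11]
[1.34, -15.28, 4.91] [-0.01, 0.01, -3.11]
[1.35, -15.28, 10.71] [-0.01, 0.01, -3.11]
0.2973425458988811 12.29147493839264
```

Request:
jog_arm(targets=[[[0,-1.2,0],[0,0,-0.2],30],[[-0.1,-3,0],[0,0,-0.4],30],[[-0.2,-5,0],[0,0,-0.7],30],[[-0.3,-7,0],[0,0,-1.1],30],[[-0.4,-9,0],[0,0,-1.5],30],[[-0.4,-11,0],[0,0,-2.1],30],[[-0.4,-12.6,0],[0,0,-2.7],30],[[-0.4,-13.4,0],[0,0,-3.1],30]])

```text
time: 17.48
tool_pos: [0.5, -0.0187, 0.3182]
tool_rot: [-0.003, 0.985, 0.172, -0.004]
contact_force: [0.5, 0.3, -1.1]
gripper_width: 0.296
grasp_force: 12.3
```

Request:
jog_arm(targets=[[[0,0,0],[0,0,0],30],[[0,0,0],[0,0,0],30]])

```text
time: 17.73
tool_pos: [0.5004, -0.0213, 0.3197]
tool_rot: [-0.003, 0.986, 0.169, -0.003]
contact_force: [-1.4, 0.4, -1.5]
gripper_width: 0.303
grasp_force: 12.3
```

Run:
```python
from h import *
plan((.5488,.0215,.2,-160.4),(.5488,.0215,.058,-160.4));s=state();print(s["gripper_width"],s["grasp_force"],s["contact_force"])
```

```text
at [ 0.5004 -0.0213  0.3197] yaw -160.49 tilt [-0.43  0.23]
[2.42, -0.94, 4.78] [-0.05, 0.04, -0.01]
[2.46, -0.9, 10.46] [-0.05, 0.04, -0.01]
0.30275577077879184 12.266519665718079 [-1.44262927  0.39026696 -1.46670969]
```

Request:
jog_arm(targets=[[[0.8,-0.3,0.6],[0,0,0],30],[[1.6,-0.6,2],[0,0,0],30],[[2.2,-0.8,3.8],[0,0,0],30],[[2.42,-0.92,5.6],[0,0,0],30],[[2.42,-0.92,7.4],[0,0,0],30],[[2.42,-0.92,9],[0,0,0],30],[[2.42,-0.92,10],[0,0,0],30],[[2.42,-0.92,10.4],[0,0,0],30]])

```text
time: 18.73
tool_pos: [0.5473, 0.0211, 0.0589]
tool_rot: [-0.003, 0.986, 0.169, -0.004]
contact_force: [-0.2, 0.1, -0.7]
gripper_width: 0.3
grasp_force: 12.3
```

Request:
jog_arm(targets=[[[0,0,0],[0,0,0],30],[[0,0,0],[0,0,0],30],[[0,0,0],[0,0,0],30]])

```text
time: 19.1
tool_pos: [0.5501, 0.0218, 0.0631]
tool_rot: [-0.002, 0.985, 0.17, -0.001]
contact_force: [0.9, 0.7, -1.6]
gripper_width: 0.302
grasp_force: 12.3
```

Run:
```python
from h import *
im,D,C,T=snap("w10");p,Rt,s=T;print(p,s["gripper_width"],s["grasp_force"],s["contact_force"])
plan((*p,-160.4))
e=Rt[:2,0]/np.linalg.norm(Rt[:2,0]);n=np.array([-e[1],e[0]]);print(e)
P=cloud(D,C);slices(P,p,e,.014,.075,.004,-.03,.03,.03,.11)
Q=np.array([.6027,.0416])-p[:2];print("pads mid expected s,t",Q@e,Q@n,proj(C,[(.6005,.0479,.018),(.6049,.0353,.018)]))
```

```text
[0.55006068 0.0217831  0.06313284] 0.3021789350882839 12.283832877874374 [ 0.85042052  0.70662794 -1.63271093]
at [0.5499 0.0219 0.0629] yaw -160.44 tilt [-0.13  0.21]
[0.01, 0.01, -0.01] [-0.03, 0.01, -0.0]
[0.9423028  0.33476176]
14 [(np.float64(-22.4), np.float64(-17.6), 'z108.6'), (np.float64(-12.9), np.float64(-4.3), 'z93.6'), (np.float64(5.9), np.float64(24.0), 'z94.2')]
18 [(np.float64(-12.2), np.float64(-4.2), 'z93.6'), (np.float64(5.8), np.float64(13.8), 'z93.7')]
22 [(np.float64(-12.1), np.float64(-4.3), 'z93.7'), (np.float64(5.8), np.float64(13.8), 'z93.6')]
26 [(np.float64(-12.0), np.float64(-4.3), 'z93.6'), (np.float64(5.8), np.float64(13.5), 'z93.7')]
30 [(np.float64(-12.3), np.float64(-4.3), 'z93.7'), (np.float64(5.8), np.float64(13.8), 'z93.8')]
34 [(np.float64(-12.2), np.float64(-4.3), 'z93.6'), (np.float64(5.9), np.float64(13.6), 'z93.7')]
38 [(np.float64(-12.0), np.float64(-4.3), 'z93.7'), (np.float64(5.8), np.float64(13.8), 'z93.7')]
42 [(np.float64(-11.9), np.float64(-4.4), 'z90.8'), (np.float64(5.9), np.float64(13.8), 'z91.2')]
46 [(np.float64(-11.0), np.float64(-3.2), 'z85.2'), (np.float64(4.8), np.float64(12.6), 'z85.2')]
50 [(np.float64(-11.0), np.float64(-2.9), 'z82.9'), (np.float64(4.2), np.float64(12.7), 'z83.0')]
54 [(np.float64(-10.7), np.float64(-2.2), 'z78.2'), (np.float64(3.9), np.float64(12.2), 'z78.2')]
58 [(np.float64(-10.4), np.float64(-2.2), 'z73.5'), (np.float64(3.9), np.float64(11.7), 'z73.6')]
pads mid expected s,t 0.056236122186280144 0.0010518929424761067 [[238.7460467  122.62346141]
 [262.27238998 122.73308464]]
```

Run:
```python
from h import *
a=np.load("pics/w10.npz");im,D,p,Rt=a["im"],a["d"],a["p"],a["R"];C=cam("wrist",(p,Rt))
e=Rt[:2,0]/np.linalg.norm(Rt[:2,0]);n=np.array([-e[1],e[0]])
P=cloud(D,C);Q=P[...,:2]-p[:2];S=Q@e*1e3;T=Q@n*1e3;Z=(P[...,2]-p[2])*1e3
for t in (7.8,-6.3):
    m=(abs(T-t)<.8)&(S>34)&(S<75)
    o=np.argsort(S[m]);print([(round(x,1),round(z,1)) for x,z in zip(S[m][o],Z[m][o])][::2])
g=im[100:150,215:290]
print(proj(C,[np.r_[p[:2]+.0575*e+t*n,p[2]-.0144] for t in(.0078,-.0063)]))
# bright pad pixels
hsv=cv2.cvtColor(im,cv2.COLOR_RGB2HSV)
k=(hsv[...,1]<60)&(hsv[...,2]>130)&(P[...,2]<.025)&(np.hypot(P[...,0]-.6027,P[...,1]-.0416)<.016)
nn,l,st,ce=cv2.connectedComponentsWithStats(k.astype(np.uint8));print([(st[i].tolist(),ce[i].round(1)) for i in range(1,nn) if st[i,4]>4])
np.set_printoptions(linewidth=250);print((Z[108:140,225:277:2]).round(0).astype(int))
print(im[108:140,225:277:2,0])
```

```text
[(np.float64(34.0), np.float64(30.5)), (np.float64(34.1), np.float64(30.8)), (np.float64(34.4), np.float64(30.4)), (np.float64(34.5), np.float64(30.9)), (np.float64(34.7), np.float64(30.4)), (np.float64(34.9), np.float64(31.1)), (np.float64(34.9), np.float64(29.8)), (np.float64(35.0), np.float64(31.4)), (np.float64(35.2), np.float64(30.8)), (np.float64(35.4), np.float64(31.4)), (np.float64(35.5), np.float64(30.6)), (np.float64(35.6), np.float64(32.2)), (np.float64(35.7), np.float64(30.0)), (np.float64(36.0), np.float64(30.8)), (np.float64(36.2), np.float64(30.5)), (np.float64(36.3), np.float64(30.8)), (np.float64(36.4), np.float64(31.2)), (np.float64(36.6), np.float64(30.3)), (np.float64(36.6), np.float64(30.4)), (np.float64(36.8), np.float64(31.2)), (np.float64(37.0), np.float64(30.7)), (np.float64(37.3), np.float64(31.7)), (np.float64(37.5), np.float64(31.0)), (np.float64(37.6), np.float64(29.9)), (np.float64(37.8), np.float64(30.7)), (np.float64(38.1), np.float64(30.4)), (np.float64(38.1), np.float64(30.7)), (np.float64(38.4), np.float64(31.7)), (np.float64(38.5), np.float64(30.5)
[... 22035 characters left out ...]
 172 172 172 172 153  97  92 100 102 106 105 104 103  98]
 [ 97 103 106 106 105 103 100  96  90 125 160 161 160 161 162 161 144  94  93  99 102 105 106 105 103  99]
 [ 99 103 106 107 106 104 101  94  88  98 115 114 114 114 116 116 107  87  93  98 102 105 106 105 104  99]
 [ 98 103 107 106 107 103 101  94  86  77  80  80  80  79  79  80  76  82  91  98 102 104 105 105 104 100]
 [100 104 106 106 106 104 102  95  85  71  70  70  68  68  70  70  71  79  92  98 101 104 105 105 103 100]
 [100 103 107 106 105 103  99  94  84  71  69  68  69  69  69  68  71  80  90  98 102 105 106 105 104 100]
 [100 105 106 106 106 104  99  93  83  71  69  68  68  68  68  68  70  79  91  98 101 105 105 105 104 100]]
```

```bash
cat >> h.py <<'E'
def st(C,p,Rt,uv,z=.018):
    e=Rt[:2,0]/np.linalg.norm(Rt[:2,0]);n=np.array([-e[1],e[0]]);Q=ray(C,uv,z)[:,:2];return Q,np.c_[(Q-p[:2])@e,(Q-p[:2])@n]*1e3
E
python3 - <<'E'
from h import *
a=np.load("pics/w10.npz");p,Rt=a["p"],a["R"];C=cam("wrist",(p,Rt))
Q,x=st(C,p,Rt,[(249.9,113.5),(250.4,133.4),(250.1,123.4)]);print(Q.round(4),x.round(2))
b=np.load("pics/w5.npz");Cb=cam("wrist",(b["p"],b["R"]))
u=lambda x,y:((x+.5)/6-.5+188,(y+.5)/6-.5+186)
Qb=ray(Cb,[u(342,236),u(373,320),u(356.7,280.5)],.018);print(Qb.round(4))
plan((*p,-160.4))
E
```

```text
[[0.6074 0.0436]
 [0.597  0.0396]
 [0.6022 0.0417]] [[61.33  1.39]
 [50.2   1.12]
 [55.83  1.28]]
[[0.5972 0.0379 0.018 ]
 [0.6078 0.0415 0.018 ]
 [0.6027 0.0396 0.018 ]]
at [0.5499 0.0219 0.0629] yaw -160.44 tilt [-0.13  0.21]
[0.01, 0.01, -0.01] [-0.03, 0.01, -0.0]
```

Run:
```python
from h import *
b=np.load("pics/w5.npz");Cb=cam("wrist",(b["p"],b["R"]));print(b["p"],b["R"].round(4).tolist())
u=lambda x,y:((x+.5)/6-.5+188,(y+.5)/6-.5+186)
for q in [(410.3,263),(303.1,298.1),(356.7,280.5),(342,236),(373,320)]:print(u(*q),ray(Cb,[u(*q)],.018).round(4))
```

```text
[0.58152311 0.04302343 0.08938917] [[-1.0, -0.0006, 0.0025], [-0.0006, 1.0, -0.0], [-0.0025, -0.0, -1.0]]
(255.96666666666667, 229.41666666666666) [[0.6005 0.0459 0.018 ]]
(238.1, 235.26666666666668) [[0.605  0.0333 0.018 ]]
(247.03333333333333, 232.33333333333334) [[0.6027 0.0396 0.018 ]]
(244.58333333333334, 224.91666666666666) [[0.5972 0.0379 0.018 ]]
(249.75, 238.91666666666666) [[0.6078 0.0415 0.018 ]]
```

Run:
```python
from h import *
for i in range(2):
    c=camera_params("wrist");print(c["cx"],c["cy"],c["fovy"],c["hand_eye"][:3,3],c["hand_eye"][:3,:3].round(4).tolist())
```

```text
250.29148025014018 192.5298441202234 61.051976719318354 [ 0.06610803 -0.00082883 -0.14306468] [[-0.0011, -0.9653, -0.2611], [1.0, -0.0008, -0.0011], [0.0008, -0.2611, 0.9653]]
250.29148025014018 192.5298441202234 61.051976719318354 [ 0.06610803 -0.00082883 -0.14306468] [[-0.0011, -0.9653, -0.2611], [1.0, -0.0008, -0.0011], [0.0008, -0.2611, 0.9653]]
```

Request:
jog_arm(targets=[[[-0.02,-0.01,0.2],[0,0,0],30],[[-0.05,-0.02,0.5],[0,0,0],30],[[-0.05,-0.02,0.8],[0,0,0],30],[[-0.05,-0.02,1.0],[0,0,0],30],[[-0.05,-0.02,1.0],[0,0,0],30],[[-0.05,-0.02,1.0],[0,0,0],30],[[-0.05,-0.02,1.0],[0,0,0],30]])

```text
time: 20.02
tool_pos: [0.5478, 0.0221, 0.037]
tool_rot: [-0.002, 0.985, 0.17, -0.002]
contact_force: [0.2, -0.2, -1.2]
gripper_width: 0.303
grasp_force: 12.3
```

```bash
cat >> h.py <<'E'
def check(name):
    im,D,C,T=snap(name);p,Rt,s=T;print(p.round(4),s["gripper_width"].round(4),s["grasp_force"],s["contact_force"].round(2),s["time"])
    plan((*p,-160.4))
    e=Rt[:2,0]/np.linalg.norm(Rt[:2,0]);n=np.array([-e[1],e[0]])
    P=cloud(D,C);Q=P[...,:2]-p[:2];S=Q@e*1e3;Tt=Q@n*1e3;Z=(P[...,2]-p[2])*1e3
    m=(S>62)&(S<80)&(abs(Tt)<25)&(abs(P[...,2]-.018)<.006);zb=np.median(Z[m])
    for a,b in((16,24),(32,40)):
        k=(S>a)&(S<b)&(Z>26)&(Z<36);L=Tt[k&(Tt>0)];r=Tt[k&(Tt<0)]
        print("arms",a,b,"z",np.mean(Z[k]).round(2),"L",np.percentile(L,[1,99]).round(1),"R",np.percentile(r,[1,99]).round(1))
    k=(S>41)&(S<45)&(Z>26)
    print("board Z",zb.round(2),"tip above board",np.mean(Z[(S>16)&(S<40)&(abs(Tt)<16)&(Z>27)&(Z<35)])-45-zb)
    f=[np.percentile(S[(abs(Tt-t)<1)&(Z>3)&(S<70)],99.5).round(2) for t in(7.4,-6.7)];print("front s",f)
    k=(S>56)&(S<59.5)&(Z>3)&(Z<20);L=Tt[k&(Tt>0)];r=Tt[k&(Tt<0)];pl,pr=[np.mean(np.percentile(q,[2,98])) for q in(L,r)];print("pins t",pl.round(2),pr.round(2),"gap",(pl-pr).round(2),"mid",((pl+pr)/2).round(2))
    g=im.astype(int);m=(g[...,0]>120)&(abs(P[...,2]-.018)<.005)&(abs(S-57)<10)&(abs(Tt)<16)
    nn,l,stt,ce=cv2.connectedComponentsWithStats(m.astype(np.uint8))
    for i in range(1,nn):
        if stt[i,4]>8: print(stt[i].tolist(),ce[i].round(1),"st",st(C,p,Rt,[ce[i]],p[2]+zb/1e3)[1].round(2))
    return im,C,p,Rt
E
python3 -c "
from h import *
check('w11')"
```

```text
Traceback (most recent call last):
  File "h.py", line 52, in check
    im,D,C,T=snap(name);p,Rt,s=T;print(p.round(4),s["gripper_width"].round(4),s["grasp_force"],s["contact_force"].round(2),s["time"])
                                                  ^^^^^^^^^^^^^^^^^^^^^^^^
AttributeError: 'float' object has no attribute 'round'
```

```bash
sed -i 's/s\["gripper_width"\].round(4)/s["gripper_width"]/' h.py; python3 -c "
from h import *
check('w12')"
```

```text
[0.5478 0.0221 0.037 ] 0.3029438945154364 12.276895344257355 [-0.51 -0.6  -0.82] 20.075
at [0.5478 0.0221 0.0369] yaw -160.44 tilt [-0.22  0.22]
[0.0, 0.0, -0.0] [-0.03, 0.02, -0.0]
arms 16 24 z 30.45 L [ 5.8 13.7] R [-12.2  -4.3]
arms 32 40 z 30.55 L [ 5.9 13.6] R [-12.1  -4.5]
board Z -18.43 tip above board 3.940236391687325
front s [np.float64(59.86), np.float64(59.83)]
pins t 7.85 -6.24 gap 14.09 mid 0.8
[241, 109, 22, 4, 84] [251.7 110.5] st [[63.38  0.36]]
[231, 116, 16, 12, 99] [240.5 119.8] st [[58.98  5.81]]
[258, 116, 28, 9, 98] [267.9 118.9] st [[59.41 -7.51]]
[220, 120, 8, 3, 22] [223.5 120.9] st [[58.49 14.09]]
[244, 133, 14, 3, 41] [250.3 134. ] st [[52.16  1.04]]
```

Run:
```python
from h import *
a=np.load("pics/w12.npz");im,p,Rt=a["im"].astype(int),a["p"],a["R"];C=cam("wrist",(p,Rt));z=p[2]-.01843
R=im[...,0]
print("bar1 cols",R[109:112,236:268].mean(0).round().astype(int).tolist())
print("rows chip c249-253",R[104:142,249:254].mean(1).round().astype(int).tolist())
print("row slice 119-123",R[119:124,216:290].mean(0).round().astype(int).tolist())
for c in (242,244,246,256,258,260): print(c,R[112:134,c].tolist())
```

```text
bar1 cols [69, 68, 68, 71, 81, 113, 146, 159, 161, 161, 161, 160, 159, 159, 159, 159, 159, 159, 159, 159, 159, 159, 160, 159, 159, 154, 135, 99, 75, 70, 69, 69]
rows chip c249-253 [68, 69, 68, 69, 79, 123, 173, 180, 143, 95, 72, 68, 68, 63, 55, 48, 46, 45, 46, 44, 45, 45, 51, 61, 67, 68, 69, 77, 115, 163, 171, 133, 88, 71, 69, 68, 69, 68]
row slice 119-123 [121, 121, 121, 121, 121, 121, 121, 122, 122, 123, 123, 117, 109, 100, 99, 109, 118, 123, 124, 127, 130, 139, 151, 167, 183, 199, 206, 208, 204, 188, 150, 96, 56, 46, 46, 46, 45, 45, 45, 47, 61, 101, 151, 183, 187, 174, 158, 143, 137, 131, 125, 123, 124, 126, 130, 132, 131, 126, 125, 125, 125, 123, 123, 123, 123, 123, 123, 123, 123, 123, 123, 123, 123, 123]
242 [132, 91, 77, 103, 150, 187, 204, 210, 211, 211, 206, 194, 173, 151, 131, 113, 100, 90, 83, 84, 89, 104]
244 [145, 96, 74, 82, 108, 144, 180, 200, 205, 206, 206, 205, 203, 198, 183, 152, 113, 86, 73, 77, 110, 159]
246 [144, 94, 70, 70, 73, 95, 127, 146, 150, 152, 151, 151, 150, 151, 144, 123, 93, 74, 69, 76, 117, 171]
256 [142, 94, 72, 69, 68, 67, 64, 62, 62, 61, 60, 61, 60, 59, 59, 63, 67, 71, 70, 78, 112, 156]
258 [143, 95, 72, 71, 79, 102, 133, 149, 155, 154, 151, 145, 133, 116, 99, 85, 78, 78, 77, 80, 97, 118]
260 [144, 95, 75, 90, 122, 158, 187, 203, 205, 198, 179, 150, 124, 107, 97, 93, 90, 91, 89, 89, 90, 90]
```

Run:
```python
from h import *
a=np.load("pics/w12.npz");p,Rt=a["p"],a["R"];C=cam("wrist",(p,Rt));z=p[2]-.01843
print(st(C,p,Rt,[(251.95,122.2),(251.8,110.6),(246.5,122.3),(257.5,122.1)],z)[1].round(2))
b=np.load("pics/w10.npz");p,Rt=b["p"],b["R"];C=cam("wrist",(p,Rt))
print(st(C,p,Rt,[(250.1,123.4)],p[2]-.0446)[1])
P=cloud(a["d"],cam("wrist",(a["p"],a["R"])))
e=Rt[:2,0]/np.linalg.norm(Rt[:2,0]);n=np.array([-e[1],e[0]]);p=a["p"];Q=P[...,:2]-p[:2];S=Q@e*1e3;T=Q@n*1e3;Z=(P[...,2]-p[2])*1e3
# fit 45deg-ish capsule: points along centreline, and end sphere of r=4
from scipy.optimize import least_squares
for t in(7.8,-6.3):
    m=(abs(T-t)<5)&(S>46)&(S<64)&(Z>-5)&(Z<26);X=np.c_[S[m],T[m],Z[m]]
    def f(q):
        A=np.array([q[0],q[1],q[2]]);B=np.array([q[3],q[4],q[5]]);d=B-A;L=np.linalg.norm(d);h=np.clip((X-A)@d/L/L,None,1)
        return np.linalg.norm(X-A-h[:,None]*d,axis=1)-q[6]
    r=least_squares(f,[44,t*1.3,19,57,t,6.5,4],loss="soft_l1",f_scale=.5);print(m.sum(),r.x.round(2),np.abs(r.fun).mean())
```

```text
[[57.84  0.25]
 [63.35  0.33]
 [57.8   2.9 ]
 [57.89 -2.44]]
[[55.85908164  1.2813971 ]]
817 [-81.73  17.98 158.49  56.12   7.99   7.47   4.11] 0.366311349908544
819 [56.   -6.33  7.68 56.23 -6.31  7.43  4.05] 0.37898141355533643
```

Request:
jog_arm(targets=[[[0.05,0.02,0],[0,0,0],30],[[0.05,0.02,0],[0,0,0],30],[[0.05,0.02,0],[0,0,0],30],[[0.05,0.02,0],[0,0,0],30]])

```text
time: 20.62
tool_pos: [0.5488, 0.022, 0.0366]
tool_rot: [-0.002, 0.985, 0.17, -0.002]
contact_force: [0.0, -0.7, -0.9]
gripper_width: 0.299
grasp_force: 12.3
```

```bash
cat >> h.py <<'E'
def padmid(im,C,p,Rt,zb):
    g=im[...,0].astype(float);up=np.interp
    def cross(v,lev,x0): 
        i=np.nonzero(np.diff(np.sign(v-lev)))[0];return x0+i+(lev-v[i])/(v[i+1]-v[i])
    rows=cross(g[100:145,249:254].mean(1),110,100);cols=cross(g[119:123,235:275].mean(0),100,235)
    print("rows",rows.round(1),"cols",cols.round(1));return rows,cols
E
python3 -c "
from h import *
r=check('w13');padmid(*r,0)" | grep -v '^\['
```

```text
at [0.5488 0.022  0.0365] yaw -160.44 tilt [-0.26  0.22]
arms 16 24 z 30.41 L [ 5.8 13.7] R [-12.2  -4.3]
arms 32 40 z 30.51 L [ 5.9 13.6] R [-12.   -4.5]
board Z -18.07 tip above board 3.5497855354459027
front s [np.float64(59.83), np.float64(59.8)]
pins t 7.85 -6.23 gap 14.08 mid 0.81
rows [110.7 114.7 133.8 137.7] cols [246.  256.4 272.4]
```

Request:
jog_arm(targets=[[[0,0,0.05],[0,0,0],30],[[0,0,0.1],[0,0,0],30],[[0,0,0.15],[0,0,0],30],[[0,0,0.18],[0,0,0],30],[[0,0,0.21],[0,0,0],30],[[0,0,0.21],[0,0,0],30],[[0,0,0.21],[0,0,0],30]])

```text
time: 21.55
tool_pos: [0.5489, 0.0221, 0.0314]
tool_rot: [-0.002, 0.985, 0.17, -0.002]
contact_force: [0.3, 0.3, -1.0]
gripper_width: 0.305
grasp_force: 12.3
```

```bash
python3 -c "
from h import *
r=check('w14');rows,cols=padmid(*r,0)
im,C,p,Rt=r;print(st(C,p,Rt,[((cols[0]+cols[1])/2,rows[:4].mean())],p[2]-.0128)[1])" | grep -v '^\[[0-9]*, '
```

```text
[0.5489 0.0221 0.0314] 0.3047725174638577 12.26370245218277 [ 0.28  0.26 -0.98] 21.55
at [0.5489 0.0221 0.0314] yaw -160.44 tilt [-0.25  0.22]
[-0.0, 0.0, 0.0] [-0.04, 0.02, -0.0]
arms 16 24 z 30.45 L [ 5.8 13.7] R [-12.2  -4.3]
arms 32 40 z 30.59 L [ 5.9 13.6] R [-12.1  -4.5]
board Z -12.88 tip above board -1.5996664637878233
front s [np.float64(59.79), np.float64(59.84)]
pins t 7.87 -6.28 gap 14.14 mid 0.8
rows [111.2 115.  134.8 138.7] cols [245.5 256.7 273. ]
[[56.88026358  0.67152731]]
```

```bash
python3 -c "
from plant import *
print(job_done())"
```

```text
the job is handed in; nothing more can be done
None
```

The job is handed in at about 21.6 s. The cover is nested on the spare, and the tweezers are held level with a tip gap of about 14.1 mm. By depth measurement both pins are pressed about 1.6 mm onto the pad middles, within about 0.3 mm as far as the camera shows; the pin ends and the contact itself were not visible.

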